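Put the garlic press away in the cutlery box

ROBOT

A 6-joint arm with a two-finger parallel gripper is mounted at the origin on the work surface. World frame = base frame: x ahead of the robot, y to its left, z up, the work surface at z = 0. Lengths are in m, angles in rad, forces in N, time in s.
With the tool pointing down it reaches from about 0.35 to 0.975 m from the base axis. Payload 17.4 kg.
Tool frame: the origin (TCP) lies at the very end of the fingers, on their centre line; the grasp point (between the pads) lies 19 mm behind it (manip.grip_depth is the distance from the TCP to the grasp point, in m); z points along the fingers, y is the line along which they close (so a half turn about z gives the same grasp; the last joint's range is limited). The gripper opens to 85 mm and grips with 20 to 120 N. Pads are 22 mm wide; open, the fingers measure 114 mm over their backs; the gripper's body (76 mm by 85 mm) begins 54 mm behind the grasp point. The pads swing forward as they close: fully open they stand 13 mm farther back than shut.
Start: joints at [-1.161, 0.116, 1.442, -0, 1.584, -0.038], TCP at [0.292, -0.608, 0.231] pointing down, gripper open.
Joint ranges: [-2.83, 2.83], [-0.83, 2.19], [0.07, 2.5], [-1.14, 4.28], [0.01, 3], [-2.97, 2.97]. Speed limits (rad/s): [1.89, 1.89, 2.22, 3.14, 3.14, 3.14].

INTERFACE

Orientations are given as a rotation vector (axis times angle).
In Python, from rig import manip gives the robot as it stands. The module is installed in compiled form; this text tells all that it offers.
- The arm moves only by the tool send_rows, never from a script. Its argument "motion" is a list of rows, each a list of 6 numbers: the shift along the world's x, y, z in m, then the turn, a rotation vector about the world's x, y, z in rad. In form: [[dx, dy, dz, rx, ry, rz], ...]. A call has 1 to 12 rows; each row is the pose to reach, as a shift and turn from the pose commanded when the call began; what a row does not reach only later rows make up. A row lasts 1/12 s, in which the tool goes at most 41.7 mm and 7.16 degrees, less where a joint would pass 70% of its speed; a pose out of reach is approached as far as the arm can. A call with a gripper value outside its range is refused whole. "gripper" is the closure in counts, from 0 (fully open) to 255 (shut), set as the call begins (left out, the last holds). The fingers move at their own pace and stop on an object; "squeeze" is the grip in N (left out, the last holds). Time passes only in rows, so rows that repeat a pose let the fingers close. It gives the time, the measured TCP pose, the force, the opening and the grip force at its end, in the units of the state.
- manip.get_state(): the state, without advancing time (a new reading comes with each control period).
- manip.grab_frame(name): name is "scene" or "top" or "wrist"; returns a dict with "img" (400x640x3 uint8, red, green, blue), "fx", "fy", "cx", "cy" (pixels), "pose" (4x4, takes a point from camera to world coordinates); the wrist camera has in their place "tool_from_camera" (4x4, takes a point from camera to tool coordinates, whose origin is the TCP and whose axes are the flange's). Camera axes: x right, y down, z forward; pixel columns grow to the right and rows downward; lengths in m; the calibration is good to about 2 mm. A picture is of the moment at which its call begins: read the wrist's pose just before it. There is no depth.
- manip.job_done(): hands the job in; it is judged then, once.
Trained networks look in a picture, given as the dict that the camera call returned (one of the last four; its "shot" number tells which), for a name from the list of things; names that differ only in an ending like _2 or _b are one class to them, and where a whole thing is asked for, a point or a joint stands for the part that bears it (a point fixed in the world has none). Each returns a list of dicts, best first, with "confidence" (0 to 1); they miss things now and then, are a little off and sometimes report something else, mostly with a low value. They report only what shows in the picture. A call takes as long as a camera call. They do not tell look-alikes from the thing itself.
- manip.recognise(picture, target): "location" ([x, y, z] in m, in world coordinates, good to about 4 mm: the middle of the surface that is visible of it).
- manip.masks_of(picture, target): "mask" (400x640 bool, what is visible of it).
- manip.place_of(picture, target): "location" ([x, y, z] in m, in world coordinates, good to about 4 mm: a listed point, or the origin of a listed thing).
The state is a dict: "time": time; "joint_positions": joint angles; "qvel": joint speeds; "joint_torque": joint torques, N m; "position": TCP position; "tool_rot": TCP orientation; "force": force on the tool from outside, world axes, zero at the start; "moment": the same for the moment, N m; "width": opening from 0.0 (shut) to 1.0 (fully open); "grasp_force": force on a finger pad.
Only numpy, scipy, OpenCV 4.12 (cv2) and the standard library are available. Lean on these libraries where they do the work, as an engineer would, in place of code of your own. Each camera call takes 0.05 s, during which the arm holds its last target. There are 200 camera calls.

TASK

The washed garlic press is dry: open the lidded cutlery box by pinching the two buttons of its lid grip together and swinging the lid right up, lay the press flat in the wide front tray without dropping it in, then swing the lid shut and press it fully home so that both catches hold it. Leave everything else on the worktop where it stands.

Things in the scene. Friction and masses are not known exactly. Their poses are not given: they have to be found in the camera images.
- cutlery_box: white plastic cutlery box with a hinged lid, 180 mm deep (x), 280 wide (y), rim 90 mm high, fixed. Origin: centre of its underside on the worktop; z up, +x from the front (lid-grip side, facing the robot) to the hinge side. Walls, floor 4 mm. A partition 57 mm high at x = +32 mm parts the wide empty front tray (x -86 to +30) from a narrow rear strip full of chopsticks.
- tray_floor (a point): centre of the wide front tray's floor, 4 mm above the worktop; axes as the box's. The tray is 116 mm wide (x), 272 mm long (y): the press fits only lengthwise along y. Fingers closing along x should open no wider than 50 mm in it: two keeper lugs just below the rim (z 76 to 86 mm, |y| under 35 mm) stand out 22 mm from the front wall
- lid_hinge (a point): middle of the hinge line (along the box's y) at the rear rim: 88 mm behind, 90 mm above the box's origin. As the lid swings, the grip can turn between the fingers about the buttons' axis, so a hand pointing down need not turn with it; keep fingertips no more than 12 mm past that axis or they rub on the lid
- lid (a joint): lid angle: 0 shut, grows as the front edge swings up and back over the hinge; stop at 1.75 rad. Stiff hinge: stays where left; about 3 N at the grip moves it. Plate 188 x 288 x 6 mm, top face 6.5 mm above the hinge line when shut, front edge 186 mm from the hinge. Lowered on to the keepers with the buttons free, it snaps shut when the grip's top is pressed with 6 to 10 N
- grip_mid (a point): centre of the lid grip, midway between the buttons on their axis; moves with the lid (axes of the box when shut). 152 mm in front of the hinge line, 26 mm above it, 19.5 mm above the lid's top face. Grey block 36 x 36 mm, top 12.5 mm above this point; a round black button, 20 mm across, on each y side, faces 60 mm apart at rest, 42 fully in
- left_button (a joint): how far the button at the grip's +y side is pushed in towards the other, m: 0 at rest, 0.009 fully in; spring 2 N at rest to 6.5 N fully in. Its hook clears the box's keeper at about 0.004; the lid comes up only while both are in. Let go, it springs out and holds the lid if that is fully down
- right_button (a joint): the same for the opposed button at the grip's -y side
- press_mid (a point): middle of the steel garlic press (170 mm long, rigid, 0.2 to 0.34 kg), near its centre of mass, 14 mm above its underside. x along its length towards the head, z up; the closed handles are 18 mm wide (y), 28 mm high, from 85 mm behind this point to 29 mm ahead; the perforated head beyond is 34 mm wide and high. Lies flat on the chopping board
- garlic_press: the same press; origin on its underside below press_mid
- board: round ironwood chopping board, 280 mm across, 45 mm thick, fixed; origin: centre of its underside. Carries the press and a garlic bulb
- jar: empty glass jar with a red twist cap, 84 mm across, 125 mm high; bystander, origin: centre of its underside
- plate: blue melamine plate, 210 mm across, 22 mm high, lying flat; bystander, origin: centre of its underside
- pot_lid: aluminium pot lid, 204 mm across, 58 mm high with its black knob; bystander, origin: centre of its underside
- mortar: stone mortar, 132 mm across, 95 mm high, its pestle leaning in it to 170 mm height; bystander, origin: centre of its underside
- sauce_bottle: amber glass sauce bottle, 66 mm across, 240 mm high; bystander, origin: centre of its underside
- rice_bowl: white rice bowl, 130 mm across, 65 mm high; bystander, origin: centre of its underside
- garlic_bulb: garlic bulb, 62 mm across and high, standing on the board beside the press; bystander, origin: centre of its underside
There are look-alikes about, which are no part of the job. Of the things like the garlic_press, leave any that is green or purple; of the rest the larger one is meant.

How it is judged:
On the way, in this order (a step that is already met when the one before it is completed fails the run):
1. both buttons pinched in at once (over 3 mm each), with the lid still down (value of joint each of left_button, right_button above 0.003 m and value of joint lid below 0.06 rad), for 0.05 s.
2. lid swung up to more than 1.2 rad (value of joint lid above 1.2 rad), for 0.2 s.
3. press laid flat in the wide front tray and let go (x of press_mid in the frame of cutlery_box between -0.072 and 0.018 m and y of press_mid in the frame of cutlery_box between -0.06 and 0.06 m and z of press_mid in the frame of cutlery_box below 0.045 m and angle between press_mid's own x axis and vertical between 1.37 and 1.77 rad and linear speed of garlic_press below 0.02 m/s and contact force between garlic_press and the fingers below 0.1 N), for 0.2 s.
At the end, for the whole second after the job is handed in: Lid fully down (under 0.025 rad), both buttons sprung back out (within 2.5 mm); the press at rest, released, lying within 0.2 rad of level in the wide front tray, its middle within 45 mm (front to back) and 60 mm (sideways) of the tray's centre and under 45 mm above the worktop (all of step 3 and value of joint lid below 0.025 rad and value of joint each of left_button, right_button below 0.0025 m and velocity of joint lid below 0.05 rad/s); the robot touches nothing.
It fails at once if the press was dropped (fell freely faster than 0.8 m/s, about 3 cm) (linear speed of garlic_press above 0.8 m/s and contact force between garlic_press and the fingers below 0.05 N and contact force between garlic_press and board below 0.05 N).
It fails at once if a bystander was moved more than 3 cm or knocked over (distance of any of jar, plate, pot_lid, mortar, sauce_bottle, rice_bowl, garlic_bulb from where it was at the start of the episode above 0.03 m or angle between any of jar, sauce_bottle, mortar, rice_bowl's own z axis and vertical above 0.5 rad).
It also fails if it takes over 72 s, if anything falls off the work surface, if the arm or the gripper's body presses on something with over 40 N, if the wrist force passes 120 N, or if a joint passes its speed limit or range.

## Working session

There is one attempt and no reset: what is moved stays moved. The work goes in short steps, Python scripts to look and compute and a tool call to move; the robot and the scene stay as the last step left them, time stands still between calls to the robot, and variables do not carry over. Pictures are saved under pics/ and viewed, at most 10 in all, crops included, and the job is handed in when it is done.

Besides the shell and the picture viewer there is one more tool, called after ">>>" as a command line: name --pt "numbers of a row" for each row, then --argument value for the rest. send_rows: Moves the arm, as the interface text tells. Its arguments: {"type":"object","properties":{"motion":{"type":"array","items":{"type":"array","items":{"type":"number"}}},"gripper":{"type":"number"},"squeeze":{"type":"number"}},"required":["motion"]}

```bash
mkdir -p pics
cat > h.py <<'E'
import numpy as np, cv2
from rig import manip
from scipy.spatial.transform import Rotation as R
def grab(n):
    s=manip.get_state(); f=manip.grab_frame(n)
    if n=="wrist":
        T=np.eye(4);T[:3,:3]=R.from_rotvec(s["tool_rot"]).as_matrix();T[:3,3]=s["position"]
        f["P"]=T@f["tool_from_camera"]
    else: f["P"]=np.array(f["pose"])
    return f
def ray(f,u,v):
    d=np.array([(u-f["cx"])/f["fx"],(v-f["cy"])/f["fy"],1.]);return f["P"][:3,3],f["P"][:3,:3]@d
def atz(f,u,v,z):
    o,d=ray(f,u,v);return o+d*(z-o[2])/d[2]
def proj(f,p):
    q=np.linalg.inv(f["P"])@np.r_[p,1];return f["fx"]*q[0]/q[2]+f["cx"],f["fy"]*q[1]/q[2]+f["cy"]
def tri(a,b):
    (o,d),(p,e)=a,b
    d=d/np.linalg.norm(d);e=e/np.linalg.norm(e)
    t=np.linalg.lstsq(np.c_[d,-e],p-o,rcond=None)[0];x,y=o+t[0]*d,p+t[1]*e
    return (x+y)/2,np.linalg.norm(x-y)
def save(f,n): cv2.imwrite("pics/"+n+".png",f["img"][:,:,::-1])
E
python3 - <<'E'
from h import *
np.set_printoptions(precision=4,suppress=True)
for c in("scene","top"):
    f=grab(c);save(f,c)
    print(c,f["P"][:3,3],f["fx"])
    for t in["cutlery_box","tray_floor","lid_hinge","grip_mid","left_button","right_button","press_mid","garlic_press","board","jar","plate","pot_lid","mortar","sauce_bottle","rice_bowl","garlic_bulb"]:
        r=manip.place_of(f,t) 
        print(t,[(np.round(x["location"],3).tolist(),round(x["confidence"],2),tuple(int(q) for q in proj(f,x["location"]))) for x in r[:4]])
print(manip.get_state())
E
python3 -c "
import cv2,numpy as np
cv2.imwrite('pics/both.png',cv2.resize(np.vstack([cv2.imread('pics/scene.png'),cv2.imread('pics/top.png')]),(480,600)))"
```

```text
scene [1.0371 0.5406 1.1528] 392.5705960170169
cutlery_box [([0.549, -0.222, -0.001], 0.65, (273, 184))]
tray_floor []
lid_hinge [([0.632, -0.2, 0.09], 0.7, (256, 185)), ([0.568, 0.546, 0.008], 0.2, (445, 338))]
grip_mid [([0.488, -0.237, 0.116], 0.61, (280, 152)), ([0.551, -0.219, -0.0], 0.25, (273, 184))]Traceback (most recent call last):
  File "<stdin>", line 7, in <module>
ValueError: it knows: board, cutlery_box, garlic_bulb, garlic_press, grip_mid, jar, lid_hinge, mortar, plate, pot_lid, press_mid, rice_bowl, sauce_bottle, tray_floor
[ WARN:0@0.012] global loadsave.cpp:275 findDecoder imread_('pics/top.png'): can't open/read file: check file path/integrity
Traceback (most recent call last):
ValueError: all the input arrays must have same number of dimensions, but the array at index 0 has 3 dimension(s) and the array at index 1 has 2 dimension(s)
```

View pics/scene.png

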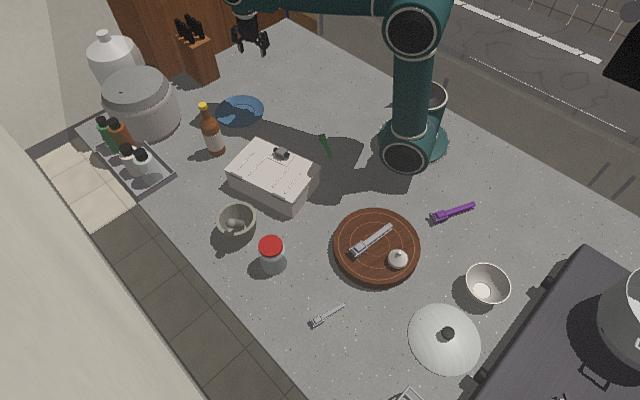

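The scene view shows the box with its grip at (281,153). The press candidates are steel on the board (372,240), small steel (327,317), purple (452,212) and green (325,146). The larger steel one, on the board next to the bulb (398,259), fits the description.

Run:
```python
from h import *
for c in("scene","top"):
    f=grab(c);save(f,c)
    print(c,f["P"][:3,3],f["fx"])
    for t in["cutlery_box","lid_hinge","grip_mid","press_mid","garlic_press","board","jar","plate","mortar","sauce_bottle","garlic_bulb"]:
        r=manip.place_of(f,t) 
        print(t,[(np.round(x["location"],3).tolist(),round(x["confidence"],2),tuple(int(q) for q in proj(f,x["location"]))) for x in r[:5] if x["confidence"]>.3])
    for x in manip.masks_of(f,"garlic_press")[:5]:
        m=x["mask"];v,u=np.nonzero(m);print("mask",x["confidence"],m.sum(),u.mean(),v.mean(),cv2.minAreaRect(np.c_[u,v].astype(np.float32)))
    for x in manip.masks_of(f,"cutlery_box")[:1]:
        m=x["mask"];v,u=np.nonzero(m);print("box",x["confidence"],m.sum(),cv2.boxPoints(cv2.minAreaRect(np.c_[u,v].astype(np.float32))))
s=grab("scene")
cv2.imwrite("pics/crop.png",cv2.resize(s["img"][190:350,280:500,::-1],(792,576),interpolation=cv2.INTER_CUBIC))
```

```text
scene [1.03710164 0.54060886 1.15277009] 392.5705960170169
cutlery_box [([0.55, -0.224, 0.002], 0.71, (272, 183)), ([0.498, 0.21, 0.046], 0.59, (372, 241))]
lid_hinge [([0.631, -0.196, 0.09], 0.96, (257, 185))]
grip_mid [([0.486, -0.237, 0.116], 0.67, (280, 151))]
press_mid [([0.194, 0.317, 0.014], 0.91, (452, 211)), ([0.497, 0.206, 0.055], 0.71, (371, 239)), ([0.753, 0.262, 0.009], 0.68, (327, 313)), ([0.283, -0.219, 0.007], 0.51, (324, 145))]
garlic_press [([0.499, 0.208, 0.045], 0.96, (371, 242)), ([0.753, 0.268, -0.004], 0.71, (328, 315)), ([0.198, 0.314, -0.003], 0.64, (449, 214)), ([0.276, -0.218, 0.002], 0.47, (326, 145))]
board [([0.491, 0.217, 0.001], 0.7, (373, 248)), ([0.63, -0.197, 0.086], 0.46, (257, 186))]
jar [([0.752, 0.026, 0.001], 0.73, (275, 262))]
plate [([0.402, -0.612, 0.001], 0.82, (240, 113))]
mortar [([0.76, -0.144, 0.002], 0.94, (241, 231)), ([0.497, 0.305, 0.046], 0.74, (395, 260))]
sauce_bottle [([0.596, -0.508, -0.004], 0.68, (217, 151)), ([0.569, 0.545, 0.004], 0.45, (444, 338))]
garlic_bulb []
mask 0.79 471 368.99575371549895 241.32059447983013 ((371.75
[... 1564 characters left out ...]
 203))]
mask 0.74 391 250.75959079283888 195.30946291560102 ((251.71571350097656, 199.185791015625), (11.33583927154541, 50.137367248535156), 2.8624050617218018)
mask 0.72 466 218.46351931330472 290.8090128755365 ((218.09469604492188, 293.372802734375), (11.538463592529297, 54.00000762939453), 22.61986541748047)
mask 0.72 100 381.17 265.99 ((378.3000183105469, 264.3999938964844), (33.98823165893555, 4.919349670410156), 26.56505012512207)
mask 0.47 184 237.5108695652174 127.8804347826087 ((237.4615478515625, 130.19232177734375), (7.648529052734375, 32.75139617919922), 11.309932708740234)
box 0.83 5164 [[328.24527 166.35852]
 [414.75467 141.64154]
 [431.13205 198.96228]
 [344.62265 223.67926]]
```

View pics/top.png

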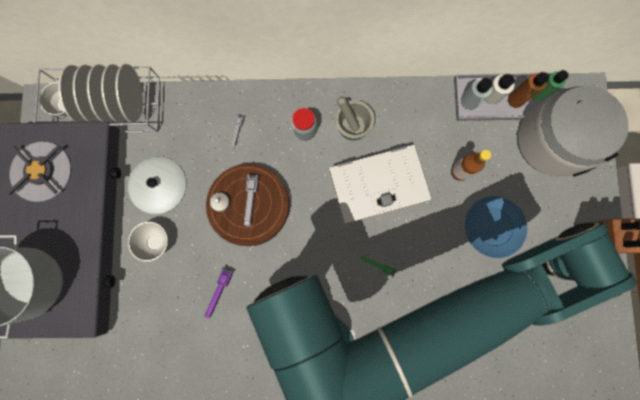

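View pics/crop.png

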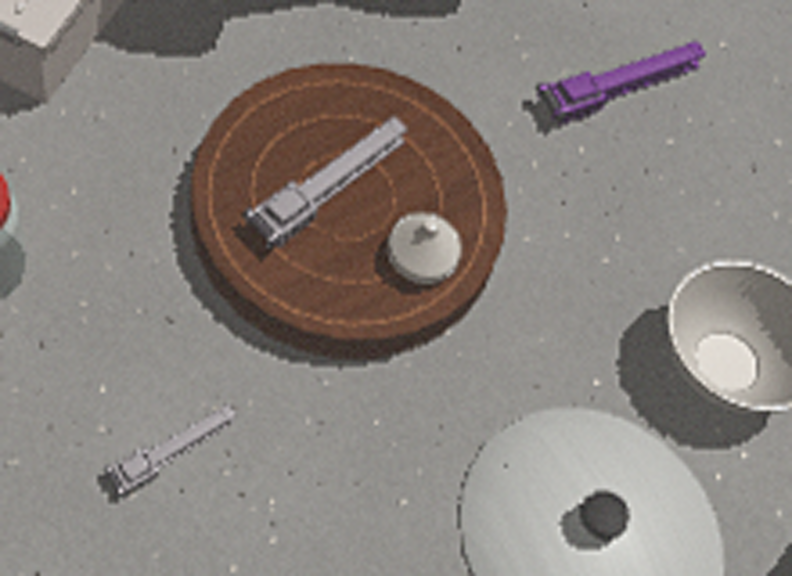

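The crop confirms the target: the steel press on the board, about 50 px long (170 mm), head at lower left. The other steel one is clearly smaller, and the remaining two are purple and green. The top view agrees: press at (250,199), box grip at (386,200).

Run:
```python
from h import *
s=manip.get_state();M=R.from_rotvec(s["tool_rot"]).as_matrix();print(np.round(M,3),s["position"],s["time"],s["force"],s["width"])
f=grab("wrist");print(f["tool_from_camera"],f["fx"])
```

```text
[[ 0.901  0.433 -0.   ]
 [ 0.433 -0.901 -0.   ]
 [-0.     0.    -1.   ]] [ 0.29225502 -0.60846315  0.23131325] 1.7 [-0.66335849  0.18589984  0.27822779] 0.9986977975147228
[[ 3.44290674e-04 -9.50454415e-01 -3.10863774e-01  8.02339890e-02]
 [ 9.99999933e-01  3.66797119e-04 -1.39395150e-05  6.78977234e-05]
 [ 1.27272810e-04 -3.10863748e-01  9.50454478e-01 -1.41792626e-01]
 [ 0.00000000e+00  0.00000000e+00  0.00000000e+00  1.00000000e+00]] 351.60949929317485
```

>>> send_rows --pt "0.016 0.031 0.02 0 0 0" --pt "0.032 0.062 0.04 0 0 -0.05" --pt "0.05 0.095 0.04 0 0 -0.1" --pt "0.068 0.13 0.04 0 0 -0.178" --pt "0.086 0.165 0.04 0 0 -0.178" --pt "0.104 0.2 0.04 0 0 -0.178" --pt "0.122 0.235 0.04 0 0 -0.178" --pt "0.14 0.27 0.04 0 0 -0.178" --pt "0.158 0.303 0.04 0 0 -0.178" --pt "0.176 0.338 0.04 0 0 -0.178" --pt "0.194 0.371 0.04 0 0 -0.178" --pt "0.194 0.371 0.04 0 0 -0.178" --gripper 0 --squeeze 30

```text
time: 2.75
position: [0.4883, -0.2328, 0.2716]
tool_rot: [-3.111, -0.429, -0.002]
force: [0.3, -0.9, 1.5]
width: 0.995
grasp_force: 0.0
```

Run:
```python
from h import *
s=manip.get_state();print(s["position"],s["time"])
f=grab("wrist");save(f,"w1")
for t in["cutlery_box","lid_hinge","grip_mid"]:
    r=manip.place_of(f,t)
    print(t,[(np.round(x["location"],4).tolist(),round(x["confidence"],2),tuple(int(q) for q in proj(f,x["location"]))) for x in r[:3]])
t=grab("top")
for g,n in((f,"w"),(t,"t")):
    for x in manip.masks_of(g,"cutlery_box")[:1]:
        c=max(cv2.findContours(x["mask"].astype(np.uint8),0,2)[0],key=cv2.contourArea)
        a=cv2.approxPolyDP(c,6,True)[:,0];print(n,a.tolist())
        print([np.round(atz(g,u,v,.0965)[:2],3).tolist() for u,v in a])
    # dark buttons
    hsv=cv2.cvtColor(g["img"],cv2.COLOR_RGB2HSV)
```

```text
[ 0.4883355  -0.23279783  0.27160658] 2.75
cutlery_box []
lid_hinge []
grip_mid []
w [[142, 0], [169, 210], [465, 214], [500, 0]]
[[0.591, -0.06], [0.419, -0.107], [0.492, -0.381], [0.668, -0.336]]
t [[382, 154], [330, 168], [345, 222], [355, 219]]
[[0.642, -0.232], [0.598, -0.062], [0.421, -0.106], [0.43, -0.139]]
```

View pics/w1.png

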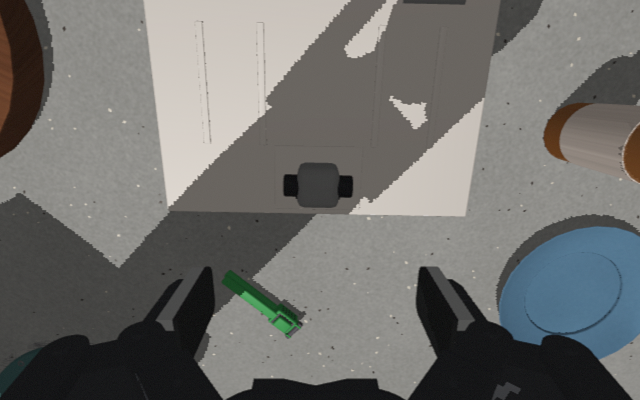

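Wrist view: the grip block is at about (318,185), buttons at (291,185) and (346,186), and the front lid edge runs from (169,210) to (465,214), which gives a yaw of 0.26. Next I take a lower view for the height, moving over the grip on the way.

>>> send_rows --pt "0 0 -0.02 0 0 -0.013" --pt "0 -0.003 -0.04 0 0 -0.013" --pt "0 -0.003 -0.05 0 0 -0.013" --pt "0 -0.003 -0.05 0 0 -0.013"

```text
time: 3.43
position: [0.4853, -0.2407, 0.2189]
tool_rot: [-3.114, -0.4, 0.005]
force: [0.1, 0.8, -0.2]
width: 0.998
grasp_force: 0.0
```

Run:
```python
from h import *
s=manip.get_state();print(s["position"],s["tool_rot"],s["force"])
f=grab("wrist");save(f,"w2")
print([(x["location"],x["confidence"]) for x in manip.place_of(f,"grip_mid")[:2]])
def blobs(img,box):
    u0,u1,v0,v1=box
    g=cv2.cvtColor(img,cv2.COLOR_RGB2GRAY)[v0:v1,u0:u1]
    n,l,st,c=cv2.connectedComponentsWithStats((g<38).astype(np.uint8))
    o=[(st[i],c[i]+[u0,v0]) for i in range(1,n) if st[i][4]>80]
    return sorted(o,key=lambda x:x[1][0])
a=cv2.imread("pics/w1.png")[:,:,::-1].copy()
for x in blobs(a,(200,440,120,240)):print("w1",x)
for x in blobs(f["img"],(180,460,60,330)):print("w2",x)
cv2.imwrite("pics/w2s.png",f["img"][:,:,::-1])
np.savez("w2.npz",P=f["P"])
```

```text
[ 0.4852753  -0.24073655  0.21885364] [-3.11387578 -0.40017954  0.00451148] [ 0.09574709  0.82557477 -0.16754101]
[([0.4856, -0.2354, 0.1164], 0.62)]
w1 (array([ 84,  55,  15,  23, 290], dtype=int32), array([290.49310345, 185.25517241]))
w1 (array([138,  56,  15,  22, 292], dtype=int32), array([344.88356164, 186.12671233]))
w2 (array([   0,  207,   35,   63, 1537], dtype=int32), array([198.50618087, 303.28822381]))
w2 (array([ 88, 125,  17,  27, 426], dtype=int32), array([275.92253521, 197.76525822]))
w2 (array([153, 125,  18,  28, 440], dtype=int32), array([341.61590909, 197.95454545]))
w2 (array([ 237,  207,   41,   63, 1589], dtype=int32), array([433.1938326 , 304.65827565]))
```

View pics/w2.png

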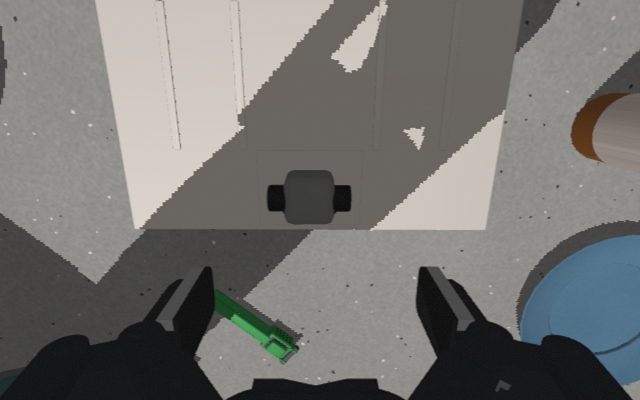

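The lower view is square on: buttons at (276,198) and (342,198), about 7 px left of the finger centre line, with the lid edge level.

Run:
```python
from h import *
s=manip.get_state();print(s["position"],s["tool_rot"])
f=grab("wrist")
for z in(.110,.116,.122):
    a=atz(f,268,198,z);b=atz(f,351,198,z);print(z,a,b,np.linalg.norm(a-b),(a+b)/2)
L=atz(f,135,229.5,.0965);Rr=atz(f,486,229.5,.0965);d=Rr-L;print(L,Rr,np.linalg.norm(d),np.arctan2(d[0],-d[1]))
M=R.from_rotvec(s["tool_rot"]).as_matrix()
m=(L+Rr)/2;yaw=np.arctan2(d[0],-d[1]);e=np.array([np.cos(yaw),np.sin(yaw)]);print("grip from edge",m[:2]+.034*e,"box",m[:2]+.098*e,"hinge",m[:2]+.186*e)
t=grab("scene")
print([(x["location"],x["confidence"]) for n in("grip_mid","cutlery_box","lid_hinge") for x in manip.place_of(t,n)[:1]])
```

```text
[ 0.48612089 -0.24083048  0.22183917] [-3.11583050e+00 -4.01256835e-01  6.51622859e-05]
0.11 [ 0.47639824 -0.20663928  0.11      ] [ 0.49234438 -0.26742932  0.11      ] 0.06284670120607333 [ 0.48437131 -0.2370343   0.11      ]
0.116 [ 0.47846443 -0.2069666   0.116     ] [ 0.49403334 -0.26631855  0.116     ] 0.06135996090060366 [ 0.48624889 -0.23664258  0.116     ]
0.122 [ 0.48053063 -0.20729393  0.122     ] [ 0.4957223  -0.26520779  0.122     ] 0.05987322059513401 [ 0.48812646 -0.23625086  0.122     ]
[ 0.41746142 -0.10601032  0.0965    ] [ 0.49062845 -0.38492378  0.0965    ] 0.2883507111225629 0.2565481660405651
grip from edge [ 0.48693217 -0.23683978] box [ 0.54883755 -0.22060021] hinge [ 0.63395746 -0.19827081]
[([0.4886, -0.237, 0.1166], 0.83), ([0.5514, -0.22, -0.0009], 0.95), ([0.6287, -0.1981, 0.091], 0.56)]
```

>>> send_rows --pt "0.001 0.002 -0.03 0 0 0" --pt "0.001 0.004 -0.06 0 0 0" --pt "0.001 0.004 -0.09 0 0 0" --pt "0.001 0.004 -0.11 0 0 0" --pt "0.001 0.004 -0.119 0 0 0" --pt "0.001 0.004 -0.119 0 0 0" --pt "0.001 0.004 -0.119 0 0 0"

```text
time: 4.37
position: [0.4876, -0.2366, 0.1034]
tool_rot: [3.115, 0.402, 0.001]
force: [0.0, -0.0, 0.7]
width: 1.004
grasp_force: 0.0
```

>>> send_rows --pt "0 0 0 0 0 0" --pt "0 0 0 0 0 0" --pt "0 0 0 0 0 0" --pt "0 0 0 0 0 0" --pt "0 0 0 0 0 0" --pt "0 0 0 0 0 0" --pt "0 0 0 0 0 0" --pt "0 0 0 0 0 0" --gripper 255 --squeeze 30

```text
time: 5.03
position: [0.4876, -0.2356, 0.104]
tool_rot: [-3.114, -0.403, -0.002]
force: [-6.1, 11.6, 15.9]
width: 0.477
grasp_force: 29.0
```

Run:
```python
from h import *
s=manip.get_state();print({k:np.round(s[k],4) for k in("position","force","moment","width","grasp_force","time")})
f=grab("wrist");save(f,"w3")
```

```text
{'position': array([ 0.4876, -0.2356,  0.104 ]), 'force': array([-6.1156, 11.6257, 15.9071]), 'moment': array([ 2.2337,  1.1157, -0.0194]), 'width': np.float64(0.4773), 'grasp_force': np.float64(28.958), 'time': np.float64(5.0333)}
```

View pics/w3.png

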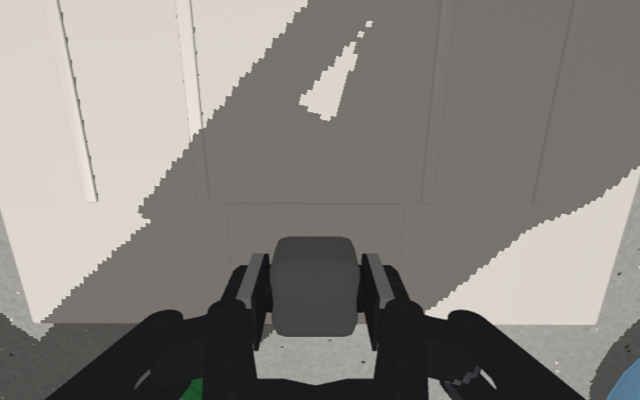

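Both buttons are pinched fully in (opening 41 mm) and the fingers sit squarely on the block at (315,285). Next, the arc table.

```bash
python3 -c "
import numpy as np
for t in np.r_[.02,.05,np.arange(.1,1.61,.075)]:
    p=t+.1694;s=.152-.1542*np.cos(p);print(round(t,3),[round(float(x),4) for x in(s*.967,s*.2537,.1542*np.sin(p)-.026)])"
```

```text
0.02 [0.0005, 0.0001, 0.003]
0.05 [0.0014, 0.0004, 0.0076]
0.1 [0.0033, 0.0009, 0.015]
0.175 [0.0066, 0.0017, 0.0261]
0.25 [0.0108, 0.0028, 0.0368]
0.325 [0.0157, 0.0041, 0.0472]
0.4 [0.0214, 0.0056, 0.0571]
0.475 [0.0278, 0.0073, 0.0666]
0.55 [0.0348, 0.0091, 0.0756]
0.625 [0.0425, 0.0112, 0.084]
0.7 [0.0508, 0.0133, 0.0918]
0.775 [0.0596, 0.0156, 0.0989]
0.85 [0.0689, 0.0181, 0.1053]
0.925 [0.0786, 0.0206, 0.111]
1.0 [0.0887, 0.0233, 0.1159]
1.075 [0.0992, 0.026, 0.1201]
1.15 [0.1099, 0.0288, 0.1234]
1.225 [0.1208, 0.0317, 0.1258]
1.3 [0.1319, 0.0346, 0.1274]
1.375 [0.143, 0.0375, 0.1281]
1.45 [0.1542, 0.0405, 0.128]
1.525 [0.1654, 0.0434, 0.127]
1.6 [0.1764, 0.0463, 0.1252]
```

>>> send_rows --pt "0.0005 0 0.003 0 0 0" --pt "0.0015 0.0005 0.0076 0 0 0" --pt "0.0033 0.001 0.015 0 0 0" --pt "0.0066 0.0017 0.026 0 0 0" --pt "0.0108 0.0028 0.037 0 0 0" --pt "0.0157 0.004 0.047 0 0 0" --pt "0.0214 0.0056 0.057 0 0 0" --pt "0.0278 0.0073 0.0666 0 0 0" --pt "0.0348 0.009 0.0756 0 0 0" --pt "0.0425 0.011 0.084 0 0 0" --pt "0.0508 0.0133 0.092 0 0 0" --pt "0.0508 0.0133 0.092 0 0 0"

```text
time: 6.08
position: [0.5392, -0.2221, 0.1962]
tool_rot: [-3.115, -0.403, -0.002]
force: [-6.3, 8.6, 3.3]
width: 0.477
grasp_force: 33.3
```

>>> send_rows --pt "0.009 0.0023 0.007 0 0 0" --pt "0.018 0.0048 0.0135 0 0 0" --pt "0.028 0.0073 0.019 0 0 0" --pt "0.038 0.01 0.024 0 0 0" --pt "0.0485 0.0127 0.028 0 0 0" --pt "0.059 0.0155 0.0315 0 0 0" --pt "0.07 0.0184 0.034 0 0 0" --pt "0.081 0.0213 0.0355 0 0 0" --pt "0.092 0.0242 0.0363 0 0 0" --pt "0.1035 0.0272 0.0362 0 0 0" --pt "0.1145 0.03 0.0352 0 0 0" --pt "0.12 0.0315 0.0345 0 0 0"

```text
time: 7.08
position: [0.6591, -0.1909, 0.2302]
tool_rot: [-3.115, -0.403, -0.001]
force: [-4.5, 5.9, 3.6]
width: 0.473
grasp_force: 30.4
```

>>> send_rows --pt "0 0 0 0 0 0" --pt "0 0 0 0 0 0" --pt "0 0 0 0 0 0"

```text
time: 7.33
position: [0.6586, -0.1911, 0.2303]
tool_rot: [-3.115, -0.403, -0.002]
force: [-1.0, 7.1, 1.5]
width: 0.473
grasp_force: 30.3
```

>>> send_rows --pt "0 0 0 0 0 0" --pt "0 0 0 0 0 0" --pt "0 0 0 0 0 0" --pt "0 0 0 0 0 0" --pt "0 0 0 0 0 0" --pt "0 0 0.02 0 0 0" --pt "0 0 0.05 0 0 0" --pt "0 0 0.08 0 0 0" --pt "0 0 0.1 0 0 0" --gripper 0

```text
time: 8.08
position: [0.6581, -0.1918, 0.3323]
tool_rot: [3.114, 0.402, 0.004]
force: [0.6, -0.3, 1.0]
width: 0.996
grasp_force: 0.0
```

Run:
```python
from h import *
s=manip.get_state();print({k:np.round(s[k],4) for k in("position","force","width","time")})
f=grab("scene");t=grab("top")
cv2.imwrite("pics/s4.png",np.hstack([cv2.resize(f["img"][80:260,160:360],(400,360)),cv2.resize(t["img"][100:280,200:400],(400,360))])[:,:,::-1])
for g in (f,t): print([(x["location"],x["confidence"]) for n in("grip_mid","press_mid") for x in manip.place_of(g,n)[:4]])
m=[x["mask"] for x in manip.masks_of(t,"garlic_press") if x["mask"][180:220,235:265].any()]
for x in m[:1]:
    v,u=np.nonzero(x);p=np.array([atz(t,a,b,.073)[:2] for a,b in zip(u,v)]);vx,vy,x0,y0=cv2.fitLine(p.astype(np.float32),2,0,.001,.001).ravel();print(np.arctan2(vy,vx),x0,y0,p.min(0),p.max(0))
```

```text
{'position': array([ 0.6581, -0.1918,  0.3323]), 'force': array([ 0.6252, -0.3106,  0.9789]), 'width': np.float64(0.996), 'time': np.float64(8.0833)}
[([0.6471, -0.1974, 0.2428], 0.95), ([0.1975, 0.3158, 0.0163], 0.81), ([0.7558, 0.2638, 0.0111], 0.76), ([0.4954, 0.2016, 0.0545], 0.58), ([0.2806, -0.2198, 0.0118], 0.53)]
[([0.4989, 0.207, 0.0427], 0.65), ([0.6446, -0.1937, 0.2439], 0.55), ([0.504, 0.2075, 0.0603], 0.88), ([0.7547, 0.2644, 0.0118], 0.68), ([0.196, 0.324, 0.0114], 0.6), ([0.2825, -0.2158, 0.0092], 0.57)]
-0.10664245 0.5132162 0.20102488 [0.41820524 0.17651816] [0.58762542 0.21843233]
```

View pics/s4.png

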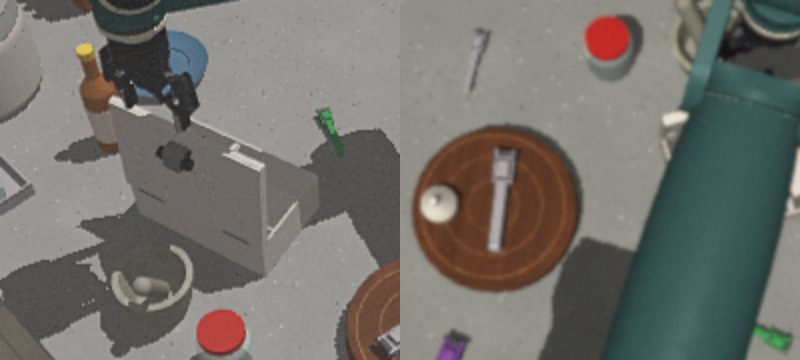

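The lid now stands upright (crop left) with its grip at (178,155), about 1.54 rad. Next I go over the press.

>>> send_rows --pt "-0.013 0.035 0.01 0 0 -0.03" --pt "-0.027 0.07 0.01 0 0 -0.07" --pt "-0.041 0.105 0.01 0 0 -0.12" --pt "-0.055 0.14 0.01 0 0 -0.17" --pt "-0.069 0.175 0 0 0 -0.22" --pt "-0.083 0.21 -0.01 0 0 -0.27" --pt "-0.097 0.245 -0.03 0 0 -0.32" --pt "-0.111 0.28 -0.05 0 0 -0.356" --pt "-0.125 0.31 -0.07 0 0 -0.356" --pt "-0.139 0.345 -0.09 0 0 -0.356" --pt "-0.153 0.38 -0.1 0 0 -0.356" --pt "-0.165 0.4 -0.1 0 0 -0.356"

```text
time: 9.43
position: [0.4907, 0.2106, 0.225]
tool_rot: [3.137, -0.154, -0.007]
force: [0.3, -0.9, 0.8]
width: 0.999
grasp_force: 0.0
```

>>> send_rows --pt "0 0 0 0 0 0" --pt "0 0 0 0 0 0" --pt "0 0 0 0 0 0"

```text
time: 9.68
position: [0.4931, 0.208, 0.2285]
tool_rot: [3.137, -0.155, -0.0]
force: [-0.1, 0.2, 0.3]
width: 1.003
grasp_force: 0.0
```

Run:
```python
from h import *
s=manip.get_state();print({k:np.round(s[k],4) for k in("position","tool_rot","joint_positions","time")})
f=grab("wrist");save(f,"w5")
for n in("press_mid","garlic_press"):print([(np.round(x["location"],4),x["confidence"]) for x in manip.place_of(f,n)[:3]])
for x in manip.masks_of(f,"garlic_press")[:2]:
    c=max(cv2.findContours(x["mask"].astype(np.uint8),0,2)[0],key=cv2.contourArea)
    v,u=np.nonzero(x["mask"]);print(x["confidence"],len(u),cv2.minAreaRect(c),u.min(),u.max(),v.min(),v.max())
    p=np.array([atz(f,a,b,.073)[:2] for a,b in zip(u,v)]);vx,vy,x0,y0=cv2.fitLine(p.astype(np.float32),2,0,.001,.001).ravel();print(np.arctan2(vy,vx),x0,y0,p.min(0),p.max(0))
```

```text
{'position': array([0.4931, 0.208 , 0.2285]), 'tool_rot': array([ 3.1374e+00, -1.5540e-01, -5.0000e-04]), 'joint_positions': array([ 3.5160e-01, -1.9010e-01,  1.7439e+00, -2.0000e-04,  1.5882e+00,
        2.0213e+00]), 'time': np.float64(9.6833)}
[(array([0.4969, 0.2073, 0.057 ]), 0.81), (array([0.1968, 0.3202, 0.0138]), 0.6)]
[(array([1.985e-01, 3.176e-01, 3.000e-04]), 0.92), (array([0.4946, 0.2067, 0.046 ]), 0.89)]
0.74 5505 ((317.5, 164.5), (191.0, 49.0), 90.0) 293 342 69 260
-0.112775825 0.5224657 0.203946 [0.41701002 0.17770676] [0.5861732  0.22369122]
```

View pics/w5.png

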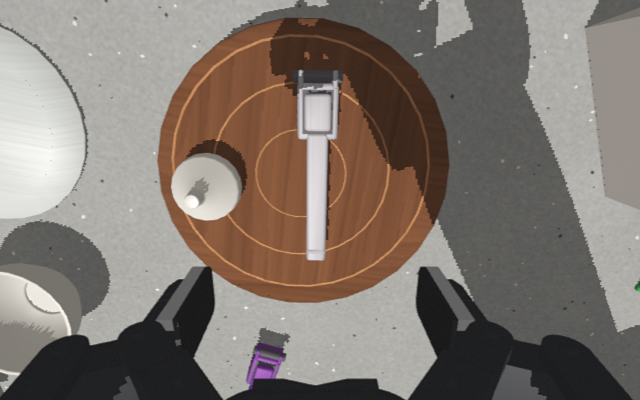

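The wrist view shows the press handle running from (316,258) to the head at (319,85), with the bulb at (206,187) clear to the left. Yaw is about -0.11, press middle (0.497, 0.207), height about 0.057. I descend with the opening reduced.

>>> send_rows --pt "0.004 -0.001 -0.03 0 0 -0.01" --pt "0.004 -0.001 -0.065 0 0 -0.01" --pt "0.004 -0.001 -0.1 0 0 -0.01" --pt "0.004 -0.001 -0.13 0 0 -0.01" --pt "0.004 -0.001 -0.155 0 0 -0.01" --pt "0.004 -0.001 -0.17 0 0 -0.01" --pt "0.004 -0.001 -0.177 0 0 -0.01" --pt "0.004 -0.001 -0.177 0 0 -0.01" --pt "0.004 -0.001 -0.177 0 0 -0.01" --gripper 90

```text
time: 10.63
position: [0.4975, 0.2071, 0.0526]
tool_rot: [-3.137, 0.172, -0.001]
force: [-0.7, 0.1, 1.3]
width: 0.648
grasp_force: 0.0
```

>>> send_rows --pt "0 0 0 0 0 0" --pt "0 0 0 0 0 0" --pt "0 0 0 0 0 0" --pt "0 0 0 0 0 0" --pt "0 0 0 0 0 0" --pt "0 0 0 0 0 0" --pt "0 0 0 0 0 0" --pt "0 0 0 0 0 0" --gripper 255 --squeeze 60

```text
time: 11.3
position: [0.4976, 0.2076, 0.053]
tool_rot: [-3.136, 0.171, -0.003]
force: [-0.4, -0.4, 7.1]
width: 0.191
grasp_force: 59.1
```

>>> send_rows --pt "0 0 0.01 0 0 0" --pt "0 0 0.03 0 0 0" --pt "0 0 0.06 0 0 0" --pt "0 0 0.09 0 0 0" --pt "0 0 0.12 0 0 0" --pt "0 0 0.15 0 0 0" --pt "0 0 0.16 0 0 0" --pt "0 0 0.16 0 0 0" --pt "0 0 0.16 0 0 0"

```text
time: 12.05
position: [0.4969, 0.2073, 0.2111]
tool_rot: [3.137, -0.171, -0.0]
force: [0.3, -0.0, -2.5]
width: 0.193
grasp_force: 59.0
```

Run:
```python
from h import *
s=manip.get_state();print({k:np.round(s[k],4) for k in("position","tool_rot","force","moment","time","width","grasp_force","joint_positions")})
f=grab("wrist");save(f,"w6")
for x in manip.masks_of(f,"garlic_press")[:1]:
    v,u=np.nonzero(x["mask"]);print(x["confidence"],u.min(),u.max(),v.min(),v.max())
for n in("press_mid","garlic_press"):print([(np.round(x["location"],4),x["confidence"]) for x in manip.place_of(f,n)[:2]])
e=np.array([np.cos(.2565),np.sin(.2565)]);print("target",np.array([.5488,-.2206])-.015*e)
```

```text
{'position': array([0.4969, 0.2073, 0.2111]), 'tool_rot': array([ 3.1368e+00, -1.7140e-01, -4.0000e-04]), 'force': array([ 0.2625, -0.0455, -2.5195]), 'moment': array([ 0.0208,  0.0836, -0.0673]), 'time': np.float64(12.05), 'width': np.float64(0.1926), 'grasp_force': np.float64(58.9758), 'joint_positions': array([ 0.3479, -0.178 ,  1.7614,  0.    ,  1.5585,  2.0278])}
0.61 255 374 61 384
[(array([0.495 , 0.2096, 0.2152]), 0.62)]
[(array([0.4937, 0.207 , 0.2037]), 0.65)]
target [ 0.53429074 -0.22440545]
```

View pics/w6.png

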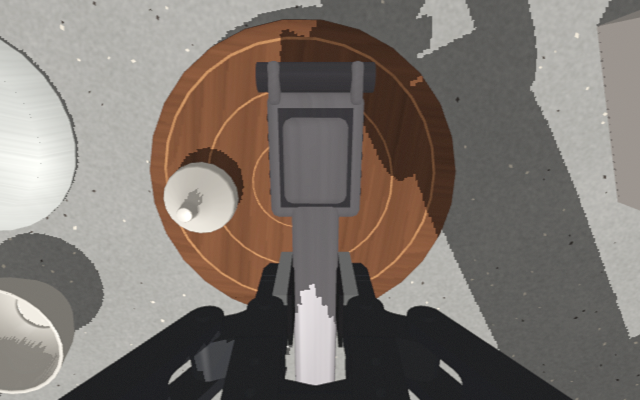

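The press is held level and square between the pads. I carry it over, turning it to lie along the box's y.

>>> send_rows --pt "0 -0.02 0.01 0 0 -0.1" --pt "0 -0.05 0.02 0 0 -0.2" --pt "0 -0.08 0.02 0 0 -0.3" --pt "0 -0.11 0.02 0 0 -0.4" --pt "0 -0.14 0.02 0 0 -0.5" --pt "0 -0.17 0.02 0 0 -0.6" --pt "0 -0.2 0.02 0 0 -0.7" --pt "0 -0.23 0.02 0 0 -0.8" --pt "0 -0.26 0.02 0 0 -0.9" --pt "0 -0.29 0.02 0 0 -1.0" --pt "0 -0.32 0.02 0 0 -1.1" --pt "0 -0.345 0.02 0 0 -1.205"

```text
time: 13.25
position: [0.4965, -0.1395, 0.2307]
tool_rot: [2.482, -1.925, -0.002]
force: [0.3, -0.4, -2.7]
width: 0.19
grasp_force: 59.1
```

>>> send_rows --pt "0.01 -0.02 0 0 0 0" --pt "0.02 -0.045 0 0 0 0" --pt "0.03 -0.07 0 0 0 0" --pt "0.037 -0.086 0 0 0 0" --pt "0.037 -0.086 0 0 0 0" --pt "0.037 -0.086 0 0 0 0"

```text
time: 13.75
position: [0.5339, -0.2242, 0.2302]
tool_rot: [2.486, -1.92, -0.004]
force: [-0.3, 1.2, -2.3]
width: 0.193
grasp_force: 59.2
```

Run:
```python
from h import *
s=manip.get_state();print({k:np.round(s[k],4) for k in("position","tool_rot","force","time","joint_positions")})
M=R.from_rotvec(s["tool_rot"]).as_matrix();print("yaw",np.arctan2(M[1,0],M[0,0]))
f=grab("wrist");save(f,"w7")
```

```text
{'position': array([ 0.5339, -0.2242,  0.2302]), 'tool_rot': array([ 2.4859, -1.9202, -0.0038]), 'force': array([-0.2949,  1.2262, -2.2959]), 'time': np.float64(13.75), 'joint_positions': array([-4.4160e-01, -9.1200e-02,  1.6525e+00,  1.0000e-04,  1.5828e+00,
        2.4445e+00])}
yaw -1.3153886366020746
```

View pics/w7.png

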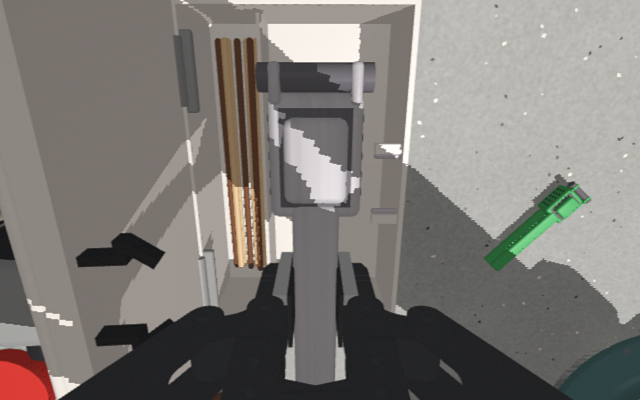

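The press hangs over the front tray, parallel to it: lugs at (385,150) and (383,213), chopsticks at (240,150) left of the partition. I lower it with force checks.

>>> send_rows --pt "0 0 -0.03 0 0 0" --pt "0 0 -0.06 0 0 0" --pt "0 0 -0.09 0 0 0" --pt "0 0 -0.115 0 0 0" --pt "0 0 -0.135 0 0 0" --pt "0 0 -0.15 0 0 0" --pt "0 0 -0.165 0 0 0" --pt "0 0 -0.165 0 0 0"

```text
time: 14.47
position: [0.5325, -0.2221, 0.0635]
tool_rot: [2.488, -1.917, -0.007]
force: [-0.3, 0.5, -4.2]
width: 0.194
grasp_force: 59.1
```

>>> send_rows --pt "0 0 -0.008 0 0 0" --pt "0 0 -0.016 0 0 0" --pt "0 0 -0.024 0 0 0" --pt "0 0 -0.032 0 0 0" --pt "0 0 -0.04 0 0 0" --pt "0 0 -0.046 0 0 0" --pt "0 0 -0.05 0 0 0" --pt "0 0 -0.05 0 0 0"

```text
time: 15.13
position: [0.5337, -0.2235, 0.0157]
tool_rot: [2.487, -1.919, -0.002]
force: [-0.5, -0.3, -1.3]
width: 0.188
grasp_force: 59.2
```

>>> send_rows --pt "0 0 -0.002 0 0 0" --pt "0 0 -0.004 0 0 0" --pt "0 0 -0.005 0 0 0" --pt "0 0 -0.005 0 0 0"

```text
time: 15.47
position: [0.5342, -0.2237, 0.0121]
tool_rot: [-2.487, 1.919, -0.001]
force: [0.5, 0.2, -2.3]
width: 0.191
grasp_force: 59.3
```

>>> send_rows --pt "0 0 -0.0005 0 0 0" --pt "0 0 -0.001 0 0 0" --pt "0 0 -0.0015 0 0 0" --pt "0 0 -0.0015 0 0 0"

```text
time: 15.8
position: [0.5344, -0.2238, 0.012]
tool_rot: [-2.487, 1.919, -0.001]
force: [-9.2, 4.1, 16.7]
width: 0.194
grasp_force: 61.4
```

>>> send_rows --pt "0 0 0.001 0 0 0" --pt "0 0 0.001 0 0 0" --pt "0 0 0.001 0 0 0" --pt "0 0 0.001 0 0 0" --pt "0 0 0.001 0 0 0" --pt "0 0 0.001 0 0 0" --gripper 150

```text
time: 16.3
position: [0.5338, -0.2243, 0.0124]
tool_rot: [2.486, -1.919, 0.001]
force: [-14.5, -1.9, 12.4]
width: 0.408
grasp_force: 5.5
```

>>> send_rows --pt "0 0 0.01 0 0 0" --pt "0 0 0.025 0 0 0" --pt "0 0 0.05 0 0 0" --pt "0 0 0.085 0 0 0" --pt "0 0 0.12 0 0 0" --pt "0 0 0.15 0 0 0" --pt "0 0 0.15 0 0 0"

```text
time: 16.88
position: [0.536, -0.2245, 0.1688]
tool_rot: [-2.486, 1.918, -0.014]
force: [1.4, 0.5, 0.7]
width: 0.415
grasp_force: 0.0
```

Run:
```python
from h import *
s=manip.get_state();print({k:np.round(s[k],4) for k in("position","force","time","width")})
e=np.array([np.cos(.2565),np.sin(.2565)])
for c in("wrist","scene"):
    f=grab(c)
    for n in("press_mid","garlic_press","grip_mid"):
        for x in manip.place_of(f,n)[:4]:
            p=np.array(x["location"]);d=p[:2]-[.5488,-.2206]
            if np.hypot(*d)<.15: print(c,n,np.round(p,4),round(x["confidence"],2),"box xy",np.round([d@e,d@[-e[1],e[0]]],4))
    if c=="wrist":
        for x in manip.masks_of(f,"garlic_press")[:1]:
            v,u=np.nonzero(x["mask"]);print(x["confidence"],cv2.minAreaRect(np.c_[u,v].astype(np.float32)))
```

```text
{'position': array([ 0.536 , -0.2245,  0.1688]), 'force': array([1.4498, 0.5047, 0.7034]), 'time': np.float64(16.8833), 'width': np.float64(0.4153)}
wrist press_mid [ 0.5334 -0.2234  0.0164] 0.75 box xy [-0.0156  0.0012]
wrist garlic_press [ 0.5297 -0.2283  0.0046] 0.97 box xy [-0.0204 -0.0026]
0.84 ((318.0, 177.0), (198.0, 52.0), 90.0)
scene grip_mid [ 0.649  -0.1957  0.2441] 0.86 box xy [ 0.1032 -0.0013]
```

The press lies flat in the tray at box (-0.016, 0.001), height 0.016. Now back to the lid grip.

>>> send_rows --pt "0 0 0.03 0 0 0.05" --pt "0 0 0.065 0 0 0.15" --pt "0 0 0.1 0 0 0.27" --pt "0 0 0.135 0 0 0.39" --pt "0 0 0.17 0 0 0.51" --pt "0 0 0.18 0 0 0.63" --pt "0 0 0.18 0 0 0.75" --pt "0 0 0.18 0 0 0.87" --pt "0 0 0.18 0 0 0.99" --pt "0 0 0.18 0 0 1.11" --pt "0 0 0.18 0 0 1.23" --pt "0 0 0.18 0 0 1.35" --gripper 0

```text
time: 18.33
position: [0.5341, -0.2237, 0.3408]
tool_rot: [-3.141, -0.065, 0.001]
force: [-0.9, -0.3, -0.3]
width: 1.001
grasp_force: 0.0
```

>>> send_rows --pt "0.02 0.005 0 0 0 0.11" --pt "0.05 0.013 0 0 0 0.221" --pt "0.08 0.021 0 0 0 0.221" --pt "0.11 0.029 0 0 0 0.221" --pt "0.119 0.031 0 0 0 0.221" --pt "0.119 0.031 0 0 0 0.221" --pt "0.119 0.031 0 0 0 0.221"

```text
time: 18.92
position: [0.653, -0.1926, 0.3405]
tool_rot: [-3.115, -0.403, 0.002]
force: [-0.8, -0.4, 0.6]
width: 1.0
grasp_force: 0.0
```

Run:
```python
from h import *
s=manip.get_state();print({k:np.round(s[k],4) for k in("position","force","time","width","tool_rot")})
M=R.from_rotvec(s["tool_rot"]).as_matrix();print("yaw",np.arctan2(M[1,0],M[0,0]))
for c in("wrist","scene","wrist","scene"):
    f=grab(c)
    for x in manip.place_of(f,"grip_mid")[:2]: print(c,np.round(x["location"],4),x["confidence"])
f=grab("wrist")
g=cv2.cvtColor(f["img"],cv2.COLOR_RGB2GRAY)
n,l,st,c=cv2.connectedComponentsWithStats((g<38).astype(np.uint8))
for i in range(1,n):
    if st[i][4]>80: print(st[i],c[i],proj(f,[.650,-.195,.2435]))
```

```text
{'position': array([ 0.653 , -0.1926,  0.3405]), 'force': array([-0.7808, -0.4017,  0.6435]), 'time': np.float64(18.9167), 'width': np.float64(0.9998), 'tool_rot': array([-3.1152e+00, -4.0290e-01,  2.0000e-03])}
yaw 0.25725495250341734
wrist [ 0.6463 -0.192   0.2447] 0.88
wrist [ 0.6445 -0.1918  0.246 ] 0.81
scene [ 0.647  -0.1973  0.2415] 0.91
[  0  90  32  22 108] [15.24074074 99.64814815] (np.float64(316.78474086884626), np.float64(206.89810647433706))
[ 79 140  24  75 544] [ 89.88235294 177.91176471] (np.float64(316.78474086884626), np.float64(206.89810647433706))
[273 199  18  42 452] [281.49115044 213.47787611] (np.float64(316.78474086884626), np.float64(206.89810647433706))
[338 199  19  43 455] [347.23076923 213.41978022] (np.float64(316.78474086884626), np.float64(206.89810647433706))
[    0   267   222   133 13829] [127.65181864 359.0532938 ] (np.float64(316.78474086884626), np.float64(206.89810647433706))
[  409   267   222   133 12821] [501.04952812 357.13228297] (np.float64(316.78474086884626), np.float64(206.89810647433706))
[ 227  379  176   21 2633] [314.80516521 390.81693885] (np.float64(316.78474086884626), np.float64(206.89810647433706))
```

Grip measured at (0.646, -0.194, 0.2445), so the lid is at about 1.485 rad. Next: pinch and swing down.

>>> send_rows --pt "-0.0065 -0.002 -0.025 0 0 0" --pt "-0.0065 -0.002 -0.05 0 0 0" --pt "-0.0065 -0.002 -0.08 0 0 0" --pt "-0.0065 -0.002 -0.1 0 0 0" --pt "-0.0065 -0.002 -0.11 0 0 0" --pt "-0.0065 -0.002 -0.11 0 0 0" --pt "-0.0065 -0.002 -0.11 0 0 0"

```text
time: 19.95
position: [0.6467, -0.1947, 0.2322]
tool_rot: [3.116, 0.402, 0.001]
force: [-0.2, -0.5, -0.3]
width: 0.995
grasp_force: 0.0
```

>>> send_rows --pt "0 0 0 0 0 0" --pt "0 0 0 0 0 0" --pt "0 0 0 0 0 0" --pt "0 0 0 0 0 0" --pt "0 0 0 0 0 0" --pt "0 0 0 0 0 0" --pt "0 0 0 0 0 0" --gripper 255 --squeeze 30

```text
time: 20.53
position: [0.6469, -0.1941, 0.2332]
tool_rot: [-3.115, -0.403, -0.003]
force: [-1.4, 6.4, 9.2]
width: 0.481
grasp_force: 30.4
```

```bash
python3 -c "
import numpy as np
p0=1.485+.1694
for t in [1.45,1.4,1.325,1.25,1.175,1.1,1.025,.95,.875,.8,.75,.75,.7,.625,.55,.475,.4,.325,.25,.2,.15,.1,.05,0]:
    p=t+.1694
    if t==.75: p1=p
    b=p0 if t>=.75 else .75+.1694
    s=.1542*(np.cos(b)-np.cos(p));print(t,[round(float(x),4) for x in(s*.967,s*.2537,.1542*(np.sin(p)-np.sin(b)))])"
```

```text
1.45 [-0.0052, -0.0014, 0.0004]
1.4 [-0.0127, -0.0033, 0.0005]
1.325 [-0.0238, -0.0063, 0.0001]
1.25 [-0.0349, -0.0092, -0.0012]
1.175 [-0.0459, -0.012, -0.0034]
1.1 [-0.0567, -0.0149, -0.0064]
1.025 [-0.0673, -0.0176, -0.0103]
0.95 [-0.0775, -0.0203, -0.0149]
0.875 [-0.0874, -0.0229, -0.0203]
0.8 [-0.0968, -0.0254, -0.0265]
0.75 [-0.1029, -0.027, -0.031]
0.75 [-0.1029, -0.027, -0.031]
0.7 [-0.0058, -0.0015, -0.0048]
0.625 [-0.0141, -0.0037, -0.0126]
0.55 [-0.0218, -0.0057, -0.021]
0.475 [-0.0288, -0.0076, -0.03]
0.4 [-0.0352, -0.0092, -0.0395]
0.325 [-0.0408, -0.0107, -0.0495]
0.25 [-0.0458, -0.012, -0.0598]
0.2 [-0.0486, -0.0128, -0.067]
0.15 [-0.0512, -0.0134, -0.0742]
0.1 [-0.0533, -0.014, -0.0816]
0.05 [-0.0551, -0.0145, -0.0891]
0 [-0.0566, -0.0148, -0.0966]
```

>>> send_rows --pt "-0.005 -0.0014 0.0004 0 0 0" --pt "-0.0127 -0.0033 0.0005 0 0 0" --pt "-0.0238 -0.0063 0 0 0 0" --pt "-0.035 -0.0092 -0.0012 0 0 0" --pt "-0.046 -0.012 -0.0034 0 0 0" --pt "-0.0567 -0.015 -0.0064 0 0 0" --pt "-0.0673 -0.0176 -0.0103 0 0 0" --pt "-0.0775 -0.0203 -0.015 0 0 0" --pt "-0.0874 -0.023 -0.0203 0 0 0" --pt "-0.097 -0.0254 -0.0265 0 0 0" --pt "-0.103 -0.027 -0.031 0 0 0" --pt "-0.103 -0.027 -0.031 0 0 0"

```text
time: 21.53
position: [0.5425, -0.2213, 0.2005]
tool_rot: [-3.115, -0.402, 0.0]
force: [-4.9, 7.3, 2.3]
width: 0.482
grasp_force: 31.8
```

>>> send_rows --pt "-0.0058 -0.0015 -0.005 0 0 0" --pt "-0.014 -0.0037 -0.0126 0 0 0" --pt "-0.0218 -0.0057 -0.021 0 0 0" --pt "-0.029 -0.0076 -0.03 0 0 0" --pt "-0.035 -0.0092 -0.0395 0 0 0" --pt "-0.041 -0.0107 -0.0495 0 0 0" --pt "-0.0458 -0.012 -0.06 0 0 0" --pt "-0.0486 -0.0128 -0.067 0 0 0" --pt "-0.0512 -0.0134 -0.0742 0 0 0" --pt "-0.0533 -0.014 -0.0816 0 0 0" --pt "-0.0545 -0.0143 -0.0866 0 0 0" --pt "-0.0545 -0.0143 -0.0866 0 0 0"

```text
time: 22.53
position: [0.4883, -0.2353, 0.1128]
tool_rot: [-3.114, -0.402, 0.002]
force: [-4.9, 6.5, -1.5]
width: 0.48
grasp_force: 34.1
```

>>> send_rows --pt "-0.0005 0 -0.0025 0 0 0" --pt "-0.001 -0.0005 -0.005 0 0 0" --pt "-0.001 -0.0005 -0.005 0 0 0"

```text
time: 22.78
position: [0.4874, -0.2356, 0.1084]
tool_rot: [-3.113, -0.402, 0.002]
force: [-6.1, 8.9, 0.4]
width: 0.479
grasp_force: 34.2
```

>>> send_rows --pt "0 0 -0.001 0 0 0" --pt "0 0 -0.002 0 0 0" --pt "0 0 -0.003 0 0 0" --pt "0 0 -0.003 0 0 0"

```text
time: 23.12
position: [0.4871, -0.2356, 0.1056]
tool_rot: [-3.113, -0.402, 0.004]
force: [-10.1, 7.9, 2.0]
width: 0.481
grasp_force: 34.4
```

>>> send_rows --pt "0 0 -0.001 0 0 0" --pt "0 0 -0.002 0 0 0" --pt "0 0 -0.002 0 0 0"

```text
time: 23.37
position: [0.487, -0.2357, 0.1035]
tool_rot: [-3.113, -0.402, 0.004]
force: [-12.8, 7.7, 1.9]
width: 0.475
grasp_force: 34.5
```

>>> send_rows --pt "0 0 0 0 0 0" --pt "0 0 0 0 0 0" --pt "0 0 0 0 0 0" --pt "0 0 0 0 0 0" --pt "0 0 0 0 0 0" --pt "0 0 0 0 0 0" --pt "0 0 0.03 0 0 0" --pt "0 0 0.06 0 0 0" --pt "0 0 0.06 0 0 0" --gripper 0

```text
time: 24.12
position: [0.4896, -0.2373, 0.1696]
tool_rot: [3.112, 0.402, 0.009]
force: [1.2, -0.3, 1.3]
width: 1.002
grasp_force: 0.0
```

>>> send_rows --pt "0 -0.001 0 0 0 0" --pt "0 -0.001 0 0 0 0" --pt "0 -0.001 0 0 0 0" --pt "0 -0.001 0 0 0 0" --pt "0 -0.001 0 0 0 0" --pt "0 -0.001 0 0 0 0" --pt "0 -0.001 0 0 0 0" --pt "0 -0.001 0 0 0 0" --pt "0 -0.001 0 0 0 0" --pt "0 -0.001 -0.01 0 0 0" --pt "0 -0.001 -0.022 0 0 0" --pt "0 -0.001 -0.027 0 0 0" --gripper 255

```text
time: 25.12
position: [0.4875, -0.2375, 0.1347]
tool_rot: [-3.115, -0.402, 0.002]
force: [-2.5, -1.4, 3.9]
width: -0.005
grasp_force: 1.5
```

>>> send_rows --pt "0 0 -0.001 0 0 0" --pt "0 0 -0.002 0 0 0" --pt "0 0 -0.003 0 0 0" --pt "0 0 -0.003 0 0 0"

```text
time: 25.45
position: [0.488, -0.2374, 0.1334]
tool_rot: [-3.116, -0.402, 0.0]
force: [-0.1, -0.2, 0.7]
width: -0.002
grasp_force: 0.0
```

>>> send_rows --pt "0 0 -0.001 0 0 0" --pt "0 0 -0.002 0 0 0" --pt "0 0 -0.003 0 0 0" --pt "0 0 -0.003 0 0 0"

```text
time: 25.78
position: [0.488, -0.2374, 0.1306]
tool_rot: [-3.116, -0.402, 0.0]
force: [0.4, 0.1, -0.8]
width: -0.001
grasp_force: 0.0
```

>>> send_rows --pt "0 0 -0.001 0 0 0" --pt "0 0 -0.001 0 0 0" --pt "0 0 -0.001 0 0 0"

```text
time: 26.03
position: [0.4881, -0.2374, 0.1296]
tool_rot: [-3.116, -0.402, 0.0]
force: [0.3, 0.5, 0.3]
width: 0.004
grasp_force: 0.0
```

>>> send_rows --pt "0 0 -0.001 0 0 0" --pt "0 0 -0.0015 0 0 0" --pt "0 0 -0.0015 0 0 0"

```text
time: 26.28
position: [0.4881, -0.2375, 0.1285]
tool_rot: [3.116, 0.402, 0.0]
force: [-1.8, 0.6, 3.9]
width: -0.0
grasp_force: 1.8
```

>>> send_rows --pt "0 0 -0.0005 0 0 0" --pt "0 0 -0.001 0 0 0" --pt "0 0 -0.001 0 0 0"

```text
time: 26.53
position: [0.4882, -0.2375, 0.1284]
tool_rot: [3.115, 0.402, 0.001]
force: [-6.5, 2.6, 12.5]
width: 0.002
grasp_force: 6.4
```

>>> send_rows --pt "0 0 -0.0005 0 0 0" --pt "0 0 -0.0005 0 0 0" --pt "0 0 -0.0005 0 0 0"

```text
time: 26.78
position: [0.4882, -0.2376, 0.1283]
tool_rot: [3.115, 0.402, 0.001]
force: [-7.7, 3.9, 16.8]
width: -0.0
grasp_force: 8.6
```

>>> send_rows --pt "0 0 0.01 0 0 0" --pt "0 0 0.04 0 0 0" --pt "0 0 0.08 0 0 0" --pt "-0.01 0 0.11 0 0 0" --pt "-0.03 0 0.13 0 0 0" --pt "-0.05 0 0.14 0 0 0" --pt "-0.05 0 0.14 0 0 0" --pt "-0.05 0 0.14 0 0 0" --pt "-0.05 0 0.14 0 0 0"

```text
time: 27.53
position: [0.4383, -0.2374, 0.2662]
tool_rot: [-3.115, -0.402, 0.0]
force: [-0.3, 0.5, -1.2]
width: -0.001
grasp_force: 0.0
```

Run:
```python
from h import *
s=manip.get_state();print({k:np.round(s[k],4) for k in("position","force","time","tool_rot")})
for c in("scene","wrist"):
    f=grab(c)
    for x in manip.place_of(f,"grip_mid")[:1]: print(c,np.round(x["location"],4),x["confidence"])
g=cv2.cvtColor(f["img"],cv2.COLOR_RGB2GRAY)
n,l,st,c=cv2.connectedComponentsWithStats((g<38).astype(np.uint8))
for i in range(1,n):
    if 80<st[i][4]<1500: 
        x,y,w,h=st[i][:4];print(st[i],[np.round(atz(f,q,y+h/2,.118),4) for q in(x,x+w)])
print("pred grip",proj(f,[.487,-.237,.116]),"edge corners",proj(f,[.4175,-.106,.0965]),proj(f,[.4906,-.385,.0965]))
for x in manip.masks_of(f,"cutlery_box")[:1]:
    c=max(cv2.findContours(x["mask"].astype(np.uint8),0,2)[0],key=cv2.contourArea);print(cv2.approxPolyDP(c,6,True)[:,0].tolist())
```

```text
{'position': array([ 0.4383, -0.2374,  0.2662]), 'force': array([-0.2703,  0.4787, -1.2398]), 'time': np.float64(27.5333), 'tool_rot': array([-3.1155e+00, -4.0200e-01,  4.0000e-04])}
scene [ 0.4862 -0.2374  0.1166] 0.85
wrist [ 0.4819 -0.2346  0.1155] 0.59
[292 117  16  28 357] [array([ 0.477 , -0.2077,  0.118 ]), array([ 0.4803, -0.2203,  0.118 ])]
[350 117  16  24 347] [array([ 0.4906, -0.2529,  0.118 ]), array([ 0.4939, -0.2654,  0.118 ])]
pred grip (np.float64(329.8965213392361), np.float64(128.00556653603803)) edge corners (np.float64(168.13324641401647), np.float64(163.63659352524542)) (np.float64(488.7008238412494), np.float64(164.08399117053995))
[[147, 0], [170, 163], [486, 161], [510, 0]]
```

The lid edge and grip are back at their shut positions, the button faces are 60 mm apart again, and the 17 N press met a solid stop at the shut height. I'm handing it in.

```bash
python3 -c "
from rig import manip
print(manip.job_done())"
```

```text
the job is handed in; nothing more can be done
None
```

The press is lying flat in the front tray and the lid is closed and pressed home; I handed the job in at about 28 s of the 72 s allowed, and no verdict was returned.

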